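# Load the centrifuge carrier with the capped sample jars

## Task

Gather the three capped sample jars into the blue wire carrier, ready for the centrifuge: stand the large one in the holder with the widest hole, the medium one in the middle-sized hole and the small one in the narrowest, each upright and fully down on the floor of its hole. Keep the jars upright on the way, and leave the three open jars, which have no caps, standing where they are.

Things in the scene. Friction and masses are not known exactly. Their poses are not given: they have to be found in the camera images.
- jar_large_mid (a point): The large CAPPED sample jar, to be loaded: upright white cylinder 54 mm in diameter and 80 mm tall over all with its ribbed flat grey screw cap (top 16 mm, same diameter); about 160 g, loose. The point is its centre, 40 mm above its base; z is its axis, upward. Best gripped from above, 25 to 30 mm below its top, so that the fingers stay above the holder.
- jar_medium_mid (a point): The medium CAPPED sample jar, to be loaded: upright white cylinder 38 mm in diameter and 88 mm tall over all with its ribbed flat grey screw cap (top 16 mm, same diameter); about 90 g, loose. The point is its centre, 44 mm above its base; z is its axis, upward. Best gripped from above, 25 to 30 mm below its top, so that the fingers stay above the holder.
- jar_small_mid (a point): The small CAPPED sample jar, to be loaded: upright white cylinder 22 mm in diameter and 76 mm tall over all with its ribbed flat grey screw cap (top 16 mm, same diameter); about 40 g, loose. The point is its centre, 38 mm above its base; z is its axis, upward. Best gripped from above, 25 to 30 mm below its top, so that the fingers stay above the holder.
- open_large_mid (a point): The large OPEN jar, a look-alike that stays: empty white plastic jar of the same 54 mm diameter but with no cap, its hollow mouth (wall 3 mm) showing from above, 70 mm tall. The point is its centre, 35 mm above its base; z is its axis, upward.
- open_medium_mid (a point): The medium OPEN jar, a look-alike that stays: empty white plastic jar of the same 38 mm diameter but with no cap, its hollow mouth (wall 3 mm) showing from above, 78 mm tall. The point is its centre, 39 mm above its base; z is its axis, upward.
- open_small_mid (a point): The small OPEN jar, a look-alike that stays: empty white plastic jar of the same 22 mm diameter but with no cap, its hollow mouth (wall 3 mm) showing from above, 66 mm tall. The point is its centre, 33 mm above its base; z is its axis, upward.
- holder_large: Fixed white block 80 x 80 x 36 mm with the widest hole, for the large capped jar: hole round, central, upright, 70 mm wide, 30 mm deep (its floor 6 mm above the underside). Origin: centre of the underside, 4 mm above the bench; z up. The three blocks stand 88 mm apart in a row along their common y axis, in changing order.
- holder_medium: Fixed white block 80 x 80 x 36 mm with the middle-sized hole, for the medium capped jar: hole round, central, upright, 54 mm wide, 30 mm deep (its floor 6 mm above the underside). Origin: centre of the underside, 4 mm above the bench; z up. The row stands in a fixed blue wire carrier, 94 mm across x, 274 mm along y, 32 mm high.
- holder_small: Fixed white block 80 x 80 x 36 mm with the narrowest hole, for the small capped jar: hole round, central, upright, 38 mm wide, 30 mm deep (its floor 6 mm above the underside). Origin: centre of the underside, 4 mm above the bench; z up. Fingers that close along the blocks' x axis (across the row) stay clear of jars already loaded.
Not all that is in view belongs to the job. What is shaped like the holder_large but purple is not meant.

How it is judged:
By the outcome, as a careful person would: the job done as asked, in the order asked, and still so for the second after the job is handed in, with the robot touching nothing.
It also fails if it takes over 80 s, if anything falls off the work surface, if the arm or the gripper's body presses on something with over 40 N, if the wrist force passes 120 N, or if a joint passes its speed limit or range.

## Robot

A 6-joint arm with a two-finger parallel gripper is mounted at the origin on the work surface. World frame = base frame: x ahead of the robot, y to its left, z up, the work surface at z = 0. Lengths are in m, angles in rad, forces in N, time in s.
With the tool pointing down it reaches from about 0.35 to 0.725 m from the base axis. Payload 6 kg.
Tool frame: the origin (TCP) lies midway between the tips of the shut fingers; the grasp point (between the pads) lies env.hold_point_z behind it (env.hold_point_z is the distance from the TCP to the grasp point, in m); x points along the fingers, y is the direction in which the jaws open and shut, and the axes are right-handed (so a half turn about x gives the same grasp; the last joint's range is limited). The gripper opens to 85 mm and grips with 20 to 120 N. Pads are 22 mm wide; open, the fingers measure 114 mm over their backs; the gripper's body (76 mm by 85 mm) begins 54 mm behind the grasp point. The pads swing forward as they close: fully open they stand 13 mm farther back than shut.
Start: joints at [-0.77, 0.04, 0.085, 0, -1.615, -0.334], TCP at [0.27, -0.536, 0.231] pointing down, gripper open.
Joint ranges: [-2.56, 2.56], [-1.29, 2.01], [-1.08, 1.49], [-3.29, 1.98], [-2.81, -0.18], [-2.99, 2.99]. Speed limits (rad/s): [2.57, 2.57, 3.01, 3.14, 3.14, 3.14].

## Interface

Orientations are given as a unit quaternion [w, x, y, z].
In Python, from workcell import env gives the robot as it stands.
- The arm moves only by the shell command python3 -m jog 'ROWS' [FORCE]. ROWS is JSON, a list of rows, each an object of numbers: "ax", "ay", "az": the turn, a rotation vector about the tool's x, y, z in degrees; "tx", "ty", "tz": the shift along the tool's x, y, z in m; "jaw": the finger opening in m, from 0 to 0.0854. In form: [{"ax": .., "ay": .., "az": .., "tx": .., "ty": .., "tz": .., "jaw": ..}, ...]. A call has 1 to 5 rows; each row is the pose to reach, as a shift and turn from the pose commanded when the call began, along the tool's axes at that moment; what a row does not reach only later rows make up. A row lasts 1/10 s, in which the tool goes at most 50 mm and 8.59 degrees, less where a joint would pass 70% of its speed; a pose out of reach is approached as far as the arm can. A call with a gripper value outside its range is refused whole. The fingers move at their own pace and stop on an object; FORCE is the grip in N (left out, the last holds). Time passes only in rows, so rows that repeat a pose let the fingers close. It gives the time, the measured TCP pose, the force and the opening at its end, in the units of the state.
- env.get_state(): the state, without advancing time (a new reading comes with each control period).
- env.capture(name): name is "scene" or "top"; returns the picture (400x640x3 uint8, red, green, blue); there is no depth.
- env.calibration(name): a dict with "fx", "fy", "cx", "cy" (pixels), "extrinsics" (4x4, takes a point from world to camera coordinates). Camera axes: x right, y up, looking along -z (the intrinsics and any distortion apply to the point x, -y, -z); pixel columns grow to the right and rows downward; lengths in m; the calibration is good to about 2 mm. A picture is of the moment at which its call begins. calibration takes no time and is no camera call.
- env.sign_off(): hands the job in, once; it reports no verdict.
The state is a dict: "time": time; "joint_pos": joint angles; "qvel": joint speeds; "joint_torque": joint torques, N m; "tool_pos": TCP position; "ee_rot": TCP orientation; "ft_force": force on the tool from outside, world axes, zero at the start; "torque": the same for the moment, N m; "grip_width": finger opening in m.
Only numpy, scipy, OpenCV 4.12 (cv2) and the standard library are available. Lean on these libraries where they do the work, as an engineer would, in place of code of your own. Each camera call takes 0.05 s, during which the arm holds its last target.

## Working session

There is one attempt and no reset: what is moved stays moved. The work goes in short steps, Python scripts to look and compute and a shell command to move; the robot and the scene stay as the last step left them, time stands still between calls to the robot, and variables do not carry over. Pictures are saved under pics/ and viewed, and the job is handed in when it is done.

```bash
ls; mkdir -p pics; python3 - <<'E'
from workcell import env
import cv2,numpy as np
for n in("scene","top"):
    im=env.capture(n); cv2.imwrite(f"pics/{n}0.png",im[:,:,::-1]); c=env.calibration(n); print(n,{k:(np.round(v,4).tolist()) for k,v in c.items()})
print(env.get_state(), env.hold_point_z)
E
```

```text
pics
scene {'fx': 387.6794, 'fy': 387.6794, 'cx': 318.9857, 'cy': 194.3923, 'extrinsics': [[0.4097, 0.9119, 0.0233, -0.2137], [-0.5221, 0.2135, 0.8258, 0.2096], [0.7481, -0.3505, 0.5636, -1.2393], [0.0, 0.0, 0.0, 1.0]]}
top {'fx': 451.2718, 'fy': 451.2718, 'cx': 322.155, 'cy': 197.1189, 'extrinsics': [[0.0278, -0.9996, 0.0078, 0.0157], [0.9962, 0.0284, 0.0829, -0.4778], [-0.0831, 0.0055, 0.9965, -1.3223], [0.0, 0.0, 0.0, 1.0]]}
{'time': 0.1, 'joint_pos': array([-7.70294451e-01,  4.07571645e-02,  8.39173918e-02, -4.07483648e-04,
       -1.61546229e+00, -3.33702740e-01]), 'qvel': array([-0.00240992, -0.00048522,  0.00305861,  0.00184268, -0.00104539,
        0.00049903]), 'joint_torque': array([-5.30426521e-03, -3.69345331e+01,  3.48277366e+01,  6.95168763e+00,
       -4.57708404e-03,  1.36621927e-05]), 'tool_pos': array([ 0.26996277, -0.53552102,  0.23037949]), 'ee_rot': array([ 0.68776786, -0.16302383,  0.68809702,  0.16407652]), 'ft_force': array([0.00349838, 0.31073352, 0.00874487]), 'torque': array([-0.05673524, -0.0135927 , -0.00205282]), 'grip_width': 0.08527600506277609} 0.0187
```

View pics/top0.png

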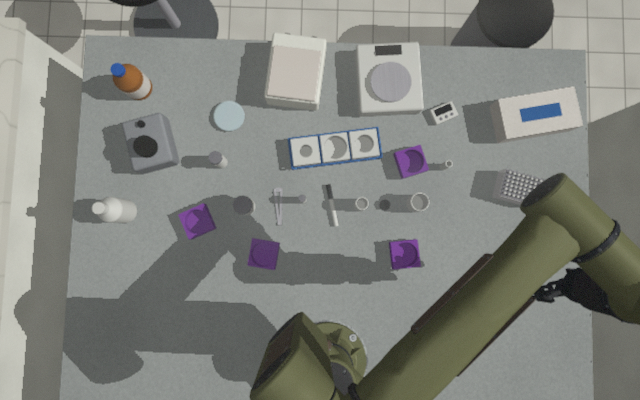

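View pics/scene0.png

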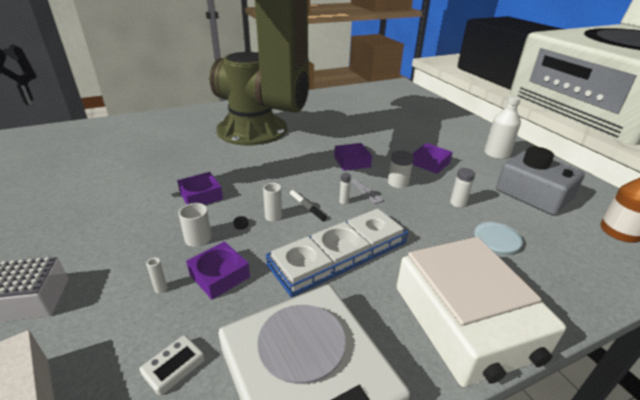

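Top view candidates: grey-capped jars at about (244,205), (217,159) and (301,198). Open jars at (419,201), (362,203) and (449,163). The purple blocks at (197,221), (264,254), (405,254) and (410,161) are decoys, and the dark loose disc is at (385,204). The carrier is at about (335,147). I'll check this in a close crop.

```bash
python3 - <<'E'
import cv2
a=cv2.imread("pics/top0.png"); cv2.imwrite("pics/ctop.png",cv2.resize(a[120:240,190:470],None,fx=2.85,fy=2.85,interpolation=cv2.INTER_CUBIC)[:,:800])
b=cv2.imread("pics/scene0.png"); cv2.imwrite("pics/cscene.png",cv2.resize(b[140:300,140:490],None,fx=2.28,fy=2.28,interpolation=cv2.INTER_CUBIC)[:,:800])
E
```

```text
(no output)
```

View pics/ctop.png

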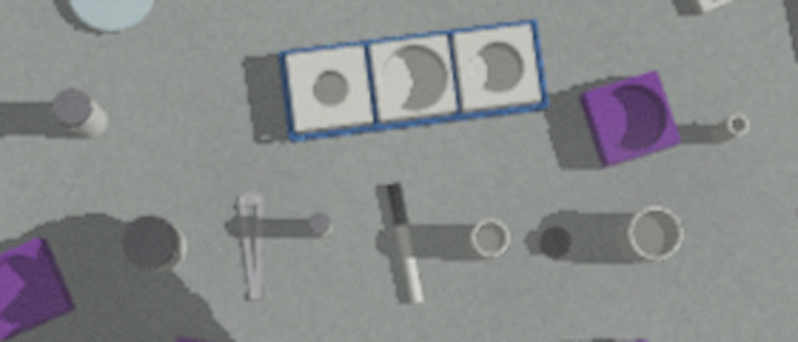

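View pics/cscene.png

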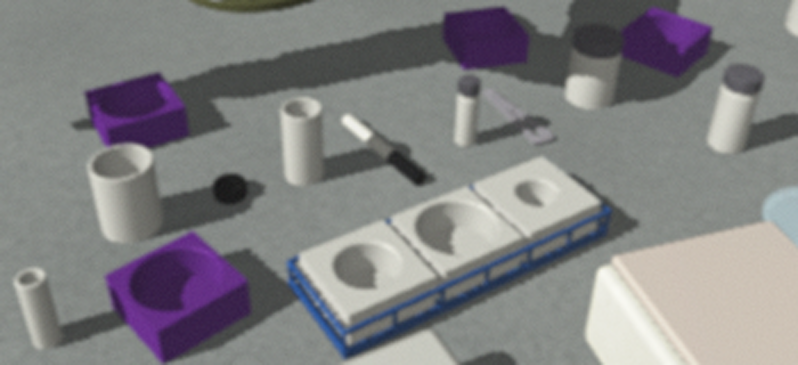

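```bash
cat > h.py <<'E'
import numpy as np,cv2,json,os
from workcell import env
def ray(n,u,v):
    c=env.calibration(n);E=np.array(c["extrinsics"])
    d=np.array([(u-c["cx"])/c["fx"],-(v-c["cy"])/c["fy"],-1.])
    R=E[:3,:3];return -R.T@E[:3,3],R.T@d
def onz(n,u,v,z):
    o,d=ray(n,u,v);return o+d*(z-o[2])/d[2]
def proj(n,p):
    c=env.calibration(n);E=np.array(c["extrinsics"]);q=E[:3,:3]@np.array(p)+E[:3,3]
    return c["cx"]+c["fx"]*q[0]/-q[2],c["cy"]-c["fy"]*q[1]/-q[2]
E
python3 - <<'E'
from h import *
a=cv2.imread("pics/top0.png");hsv=cv2.cvtColor(a,cv2.COLOR_BGR2HSV);
for u,v in((216,158),(243,205),(302,198)):
    print(u,v,"\n",a[v-8:v+9:2,u-12:u+13:2].mean(2).astype(int) if u!=243 else a[v-16:v+17:3,u-16:u+19:2].mean(2).astype(int))
white=((a.min(2)>150)).astype(np.uint8)
# carrier by blue
b=((hsv[...,1]>110)&(hsv[...,0]>95)&(hsv[...,0]<120)).astype(np.uint8);b[:120]=0;b[175:]=0;b[:,:280]=0;b[:,390:]=0
r=cv2.minAreaRect(cv2.findNonZero(b));print(r)
B=cv2.boxPoints(r);print(B)
for p in B: print(onz("top",*p,0.032).round(4))
print("c",onz("top",*r[0],0.032))
for p in ((331,88),(414,77),(498,67)):
    u,v=190+p[0]/2.85,120+p[1]/2.85;print((u,v),onz("top",u,v,.04).round(4))
E
```

```text
216 158 
 [[146 150 148 145 145 140 144 147 143 144 148 151 147]
 [149 148 145 136 114 118 120 120 141 144 145 149 148]
 [146 148 141 118 117 117 115 120 119 148 144 147 144]
 [ 99 101 101 118 115 116 120 120 118 168 155 145 145]
 [ 97  99 110 117 117 118 118 121 120 147 179 151 146]
 [101 101 101 113 119 119 119 119 115 179 182 176 145]
 [ 99  98 100 100 107 119 117 107 146 169 179 180 147]
 [ 99 102  97  99  93  92 102 124 144 162 171 175 148]
 [100 100 100  99  98  98 101 114 129 145 161 149 147]]
243 205 
 [[143 147 147 146 146 145 143 145 143 144 147 144 147 145 145 143 144 144]
 [144 147 145 146 145 146 147 149 146 147 146 149 142 142 142 143 144 145]
 [114 136 146 148 143 142 130 128 120 136 140 143 143 147 146 146 142 144]
 [ 95  94  99 100  90  83  84  80  81  85  88 110 147 147 147 147 145 146]
 [ 96  99  98  92  84  81  82  83  85  84  86  83  88 157 142 146 145 145]
 [ 95  96  95  82  84  83  83  86  88  84  85  86  82 142 158 146 144 140]
 [ 96  98  98  90  83  82  87  86  86  86  85  87  86 142 163 144 144 142]
 [ 99  98  95  96  85  87  84  85  88  85  86  81 102 134 1
[... 573 characters left out ...]
146 149]
 [103 102 101 103 103 109 114 153 143 148 148 149 148]
 [148 145 146 145 138 149 144 147 143 148 147 145 149]
 [145 145 145 146 144 148 150 144 149 150 149 145 143]]
((334.484619140625, 147.87693786621094), (31.132715225219727, 91.04149627685547), 82.87498474121094)
[[287.38464 138.07693]
 [377.72308 126.78464]
 [381.5846  157.67694]
 [291.24615 168.96924]]
[0.6495 0.1376 0.032 ]
[ 0.6917 -0.1309  0.032 ]
[ 0.5987 -0.144   0.032 ]
[0.5571 0.123  0.032 ]
c [ 0.62407835 -0.00335536  0.032     ]
(306.140350877193, 150.87719298245614) [0.6111 0.0803 0.04  ]
(335.2631578947369, 147.01754385964912) [ 0.6252 -0.0054  0.04  ]
(364.7368421052631, 143.50877192982455) [ 0.6382 -0.0923  0.04  ]
```

```bash
python3 - <<'E'
import cv2,numpy as np
a=cv2.imread("pics/top0.png");b=cv2.imread("pics/scene0.png")
def c(i,u,v,r,s): 
    return cv2.resize(i[v-r:v+r,u-r:u+r],(s,s),interpolation=cv2.INTER_NEAREST)
r1=[c(a,216,158,13,260),c(a,243,205,13,260),c(a,302,198,13,260)]
r2=[c(b,463,180,13,260),c(b,400,160,13,260),c(b,345,180,13,260)]
im=np.vstack([np.hstack(r1),np.hstack(r2)])
for k in range(0,780,20): 
    im[::4,k]=(0,255,255) if k%100==60 or 1 and (k%260)%100==0 else im[::4,k]
for k in range(0,520,20):
    if (k%260)%100==0: im[k,::4]=(0,255,255)
im=np.clip(im.astype(float)*1.4,0,255).astype(np.uint8)
cv2.imwrite("pics/caps.png",im)
E
```

```text
(no output)
```

View pics/caps.png

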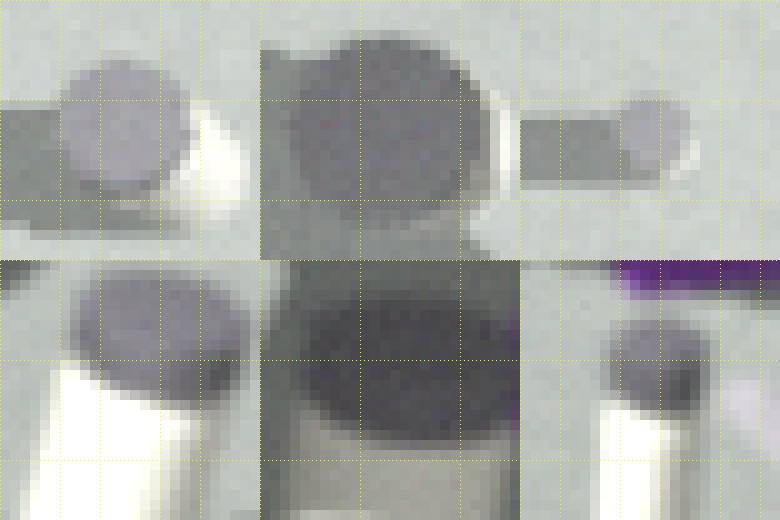

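```bash
python3 - <<'E'
from h import *
for n,u,v,z,su in(("M",215.5,157.4,.088,466.2),("L",242.65,204.7,.080,402),("S",302.35,198.5,.076,346)):
    p=onz("top",u-.5,v-.5,z);print(n,p.round(4),"reach",np.hypot(*p[:2]).round(3),"az",np.degrees(np.arctan2(p[1],p[0])).round(1),"scene",np.round(proj("scene",p),1),su)
s=env.get_state()
from scipy.spatial.transform import Rotation as R
q=s["ee_rot"];M=R.from_quat([*q[1:],q[0]]).as_matrix();print(M.round(4))
E
```

```text
M [0.5773 0.3367 0.088 ] reach 0.668 az 30.3 scene [465.9 171. ] 466.2
L [0.4455 0.2554 0.08  ] reach 0.514 az 29.8 scene [402.1 154.6] 402
S [0.4683 0.0872 0.076 ] reach 0.476 az 10.5 scene [345.3 173.8] 346
[[-8.00e-04 -4.50e-01  8.93e-01]
 [ 1.30e-03  8.93e-01  4.50e-01]
 [-1.00e+00  1.60e-03 -1.00e-04]]
```

```bash
cat >> h.py <<'E'
from scipy.spatial.transform import Rotation as R
th=np.radians(8.93)
RT=np.array([[0,-np.cos(th),-np.sin(th)],[0,-np.sin(th),np.cos(th)],[-1,0,0]])
P=dict(M=[.5773,.3367],L=[.4455,.2554],S=[.4683,.0872])
row=np.array([-np.sin(th),np.cos(th)]);c0=np.array([.6249,-.0050])  # centre of row
H=dict(L=c0,S=c0+.088*row,M=c0-.088*row)
def delta(x,y,z):
    s=env.get_state();q=s["ee_rot"];M=R.from_quat([*q[1:],q[0]]).as_matrix()
    t=M.T@(np.array([x,y,z])-s["tool_pos"]);r=R.from_matrix(M.T@RT).as_rotvec(degrees=True)
    print("t",round(s["time"],2),"tcp",s["tool_pos"].round(4),"w",round(s["grip_width"],4),"F",s["ft_force"].round(1),"j",s["joint_pos"].round(2))
    print("turn",r.round(1),"shift",t.round(4))
E
python3 -c "
from h import *
print({k:v.round(4) for k,v in H.items()});delta(*P['L'],.2)"
```

```text
{'L': array([ 0.6249, -0.005 ]), 'S': array([0.6112, 0.0819]), 'M': array([ 0.6386, -0.0919])}
t 0.1 tcp [ 0.27   -0.5355  0.2304] w 0.0853 F [0.  0.3 0. ] j [-0.77  0.04  0.08 -0.   -1.62 -0.33]
turn [-72.2   0.1  -0.1] shift [0.0313 0.6272 0.5127]
```

```bash
python3 -m jog '[{"ax":-72,"tx":0.03,"ty":0.627,"tz":0.513,"jaw":0.085},{"ax":-72,"tx":0.03,"ty":0.627,"tz":0.513,"jaw":0.085},{"ax":-72,"tx":0.03,"ty":0.627,"tz":0.513,"jaw":0.085},{"ax":-72,"tx":0.03,"ty":0.627,"tz":0.513,"jaw":0.085},{"ax":-72,"tx":0.03,"ty":0.627,"tz":0.513,"jaw":0.085}]'; python3 -c "
from h import *
delta(*P['L'],.2)"
```

```text
t 0.1 tcp [ 0.27   -0.5355  0.2304] w 0.0853 F [0.  0.3 0. ] j [-0.77  0.04  0.08 -0.   -1.62 -0.33]
turn [-72.2   0.1  -0.1] shift [0.0313 0.6272 0.5127]invalid input at $[0]: expected keys ax, ay, az, tx, ty, tz, jaw
```

All seven keys are required in each row.

```bash
python3 -m jog '[{"ax":-72,"ay":0,"az":0,"tx":0.03,"ty":0.627,"tz":0.513,"jaw":0.085},{"ax":-72,"ay":0,"az":0,"tx":0.03,"ty":0.627,"tz":0.513,"jaw":0.085},{"ax":-72,"ay":0,"az":0,"tx":0.03,"ty":0.627,"tz":0.513,"jaw":0.085},{"ax":-72,"ay":0,"az":0,"tx":0.03,"ty":0.627,"tz":0.513,"jaw":0.085},{"ax":-72,"ay":0,"az":0,"tx":0.03,"ty":0.627,"tz":0.513,"jaw":0.085}]'; python3 -c "
from h import *
delta(*P['L'],.2)"
```

```text
time: 0.6
tool_pos: [0.324, -0.2901, 0.2215]
ee_rot: [0.579, -0.406, 0.579, 0.406]
ft_force: [1.2, 0.5, 0.6]
grip_width: 0.0853
t 0.6 tcp [ 0.324  -0.2901  0.2215] w 0.0853 F [1.2 0.5 0.6] j [-0.26 -0.41 -0.33 -0.   -1.66 -0.09]
turn [-28.9   0.   -0. ] shift [0.0217 0.0722 0.5542]
```

```bash
python3 -m jog '[{"ax":-29,"ay":0,"az":0,"tx":0.02,"ty":0.072,"tz":0.554,"jaw":0.085},{"ax":-29,"ay":0,"az":0,"tx":0.02,"ty":0.072,"tz":0.554,"jaw":0.085},{"ax":-29,"ay":0,"az":0,"tx":0.02,"ty":0.072,"tz":0.554,"jaw":0.085},{"ax":-29,"ay":0,"az":0,"tx":0.02,"ty":0.072,"tz":0.554,"jaw":0.085},{"ax":-29,"ay":0,"az":0,"tx":0.02,"ty":0.072,"tz":0.554,"jaw":0.085}]'; python3 -c "
from h import *
delta(*P['L'],.15)"
```

```text
time: 1.1
tool_pos: [0.3797, -0.0463, 0.2131]
ee_rot: [-0.46, 0.537, -0.46, -0.537]
ft_force: [1.8, -0.2, 0.5]
grip_width: 0.0852
t 1.1 tcp [ 0.3797 -0.0463  0.2131] w 0.0852 F [ 1.8 -0.2  0.5] j [ 0.42 -0.58 -0.45 -0.   -1.7  -0.26]
turn [-0.1  0.   0.1] shift [ 0.0634 -0.1113  0.288 ]
```

```bash
python3 -m jog '[{"ax":0,"ay":0,"az":0,"tx":0.013,"ty":-0.111,"tz":0.288,"jaw":0.085},{"ax":0,"ay":0,"az":0,"tx":0.013,"ty":-0.111,"tz":0.288,"jaw":0.085},{"ax":0,"ay":0,"az":0,"tx":0.013,"ty":-0.111,"tz":0.288,"jaw":0.085},{"ax":0,"ay":0,"az":0,"tx":0.013,"ty":-0.111,"tz":0.288,"jaw":0.085},{"ax":0,"ay":0,"az":0,"tx":0.013,"ty":-0.111,"tz":0.288,"jaw":0.085}]'; python3 -c "
from h import *
delta(*P['L'],.14)"
```

```text
time: 1.6
tool_pos: [0.4332, 0.1979, 0.2024]
ee_rot: [0.46, -0.537, 0.46, 0.537]
ft_force: [0.9, -0.2, 1.3]
grip_width: 0.0849
t 1.6 tcp [0.4332 0.1979 0.2024] w 0.0849 F [ 0.9 -0.2  1.3] j [ 0.85 -0.3  -0.27 -0.   -1.59 -0.7 ]
turn [-0.2  0.   0. ] shift [ 0.0624 -0.0209  0.0549]
```

```bash
python3 -m jog '[{"ax":0,"ay":0,"az":0,"tx":0.0,"ty":-0.021,"tz":0.055,"jaw":0.085},{"ax":0,"ay":0,"az":0,"tx":0.03,"ty":-0.021,"tz":0.055,"jaw":0.085},{"ax":0,"ay":0,"az":0,"tx":0.062,"ty":-0.021,"tz":0.055,"jaw":0.085},{"ax":0,"ay":0,"az":0,"tx":0.062,"ty":-0.021,"tz":0.055,"jaw":0.085}]'; python3 - <<'E'
from h import *
delta(*P['L'],.034)
for n in("scene","top"):
    cv2.imwrite(f"pics/{n}1.png",env.capture(n)[:,:,::-1])
a=cv2.imread("pics/scene1.png")[60:240,300:520];cv2.imwrite("pics/s1c.png",cv2.resize(a,None,fx=3,fy=3,interpolation=cv2.INTER_CUBIC))
E
```

```text
time: 2.0
tool_pos: [0.4435, 0.2521, 0.135]
ee_rot: [0.457, -0.536, 0.464, 0.537]
ft_force: [0.2, -0.3, 0.0]
grip_width: 0.085
t 2.0 tcp [0.4435 0.2521 0.135 ] w 0.085 F [ 0.2 -0.3  0. ] j [ 0.91 -0.18 -0.3  -0.   -1.46 -0.76]
turn [-0.2 -0.3 -0.5] shift [ 0.101  -0.0034  0.0035]
```

View pics/s1c.png

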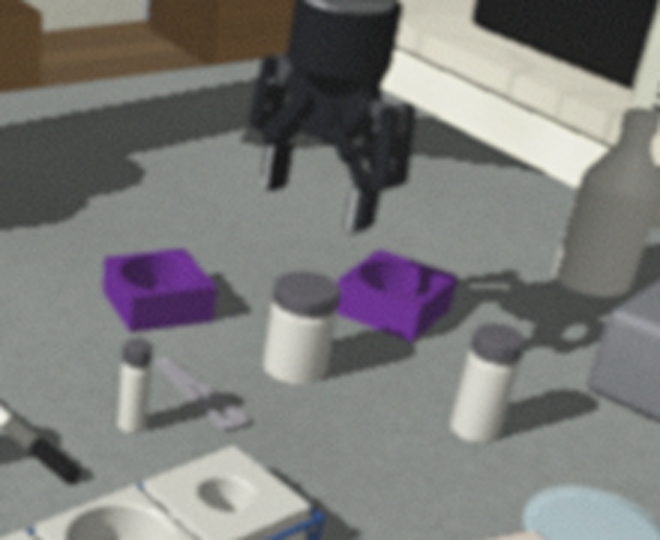

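```bash
python3 -m jog '[{"ax":0,"ay":0,"az":0,"tx":0.0,"ty":-0.003,"tz":0.003,"jaw":0.085},{"ax":0,"ay":0,"az":0,"tx":0.0,"ty":-0.003,"tz":0.003,"jaw":0.085}]'; python3 -c "
from h import *
delta(*P['L'],.031)"
```

```text
time: 2.3
tool_pos: [0.4493, 0.2571, 0.1428]
ee_rot: [-0.462, 0.537, -0.459, -0.536]
ft_force: [-0.2, -0.3, 0.6]
grip_width: 0.0851
t 2.3 tcp [0.4493 0.2571 0.1428] w 0.0851 F [-0.2 -0.3  0.6] j [ 0.91 -0.18 -0.28  0.   -1.46 -0.76]
turn [-0.2  0.1  0.2] shift [ 0.1118  0.0043 -0.0014]
```

```bash
python3 -m jog '[{"ax":0,"ay":0,"az":0,"tx":0.0,"ty":0.004,"tz":-0.002,"jaw":0.085},{"ax":0,"ay":0,"az":0,"tx":0.035,"ty":0.004,"tz":-0.002,"jaw":0.085},{"ax":0,"ay":0,"az":0,"tx":0.075,"ty":0.004,"tz":-0.002,"jaw":0.085},{"ax":0,"ay":0,"az":0,"tx":0.1,"ty":0.004,"tz":-0.002,"jaw":0.085},{"ax":0,"ay":0,"az":0,"tx":0.112,"ty":0.004,"tz":-0.002,"jaw":0.085}]';  python3 -c "
from h import *
delta(*P['L'],.031)"
```

```text
time: 2.8
tool_pos: [0.4436, 0.253, 0.0265]
ee_rot: [0.46, -0.536, 0.462, 0.537]
ft_force: [-1.3, -0.1, 0.8]
grip_width: 0.0855
t 2.8 tcp [0.4436 0.253  0.0265] w 0.0855 F [-1.3 -0.1  0.8] j [ 0.91 -0.12 -0.45 -0.   -1.25 -0.76]
turn [-0.2 -0.1 -0.1] shift [-0.0045 -0.0022  0.0021]
```

```bash
python3 -m jog '[{"ax":0,"ay":0,"az":0,"tx":0.0,"ty":0,"tz":0,"jaw":0.085},{"ax":0,"ay":0,"az":0,"tx":0.0,"ty":0,"tz":0,"jaw":0.085}]';  python3 - <<'E'
from h import *
delta(*P['L'],.031)
a=env.capture("scene")[60:240,300:520,::-1];cv2.imwrite("pics/s2c.png",cv2.resize(a,None,fx=3,fy=3,interpolation=cv2.INTER_CUBIC))
E
```

```text
time: 3.0
tool_pos: [0.4455, 0.2545, 0.0304]
ee_rot: [-0.461, 0.537, -0.46, -0.536]
ft_force: [0.0, 0.3, -0.2]
grip_width: 0.0851
t 3.0 tcp [0.4455 0.2545 0.0304] w 0.0851 F [ 0.   0.3 -0.2] j [ 0.91 -0.13 -0.45  0.   -1.25 -0.76]
turn [-0.2  0.1  0.1] shift [-0.0006 -0.0001  0.0008]
```

View pics/s2c.png

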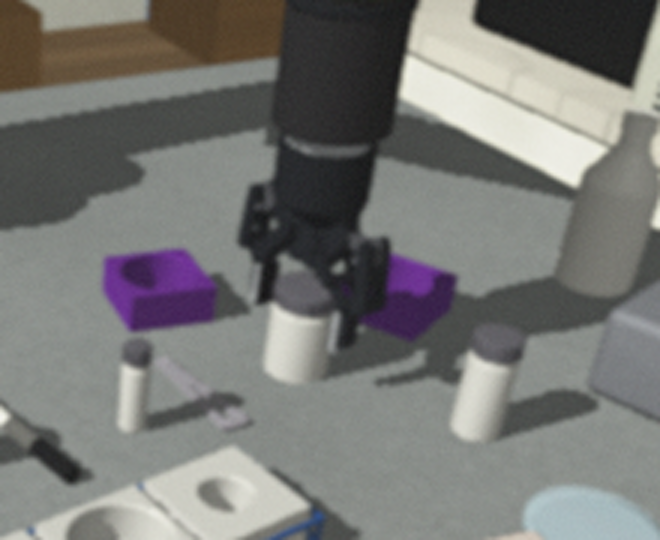

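The open fingers straddle the large jar: its cap is at crop (303,290), with the fingers either side at (262,275) and (352,305). The purple block behind is clear. Now I'll grip.

```bash
python3 -m jog '[{"ax":0,"ay":0,"az":0,"tx":0.0,"ty":0,"tz":0,"jaw":0.04},{"ax":0,"ay":0,"az":0,"tx":0.0,"ty":0,"tz":0,"jaw":0.04},{"ax":0,"ay":0,"az":0,"tx":0.0,"ty":0,"tz":0,"jaw":0.04},{"ax":0,"ay":0,"az":0,"tx":0.0,"ty":0,"tz":0,"jaw":0.04},{"ax":0,"ay":0,"az":0,"tx":0.0,"ty":0,"tz":0,"jaw":0.04}]' 35; python3 -m jog '[{"ax":0,"ay":0,"az":0,"tx":0.0,"ty":0,"tz":0,"jaw":0.04},{"ax":0,"ay":0,"az":0,"tx":0.0,"ty":0,"tz":0,"jaw":0.04},{"ax":0,"ay":0,"az":0,"tx":0.0,"ty":0,"tz":0,"jaw":0.04}]';
```

```text
time: 3.55
tool_pos: [0.4453, 0.2545, 0.0298]
ee_rot: [-0.461, 0.537, -0.46, -0.536]
ft_force: [-1.4, -0.5, 5.6]
grip_width: 0.0533
time: 3.85
tool_pos: [0.4453, 0.2545, 0.0298]
ee_rot: [-0.461, 0.537, -0.46, -0.536]
ft_force: [-0.4, 0.1, 6.1]
grip_width: 0.0533
```

```bash
python3 -m jog '[{"ax":0,"ay":0,"az":0,"tx":-0.015,"ty":0,"tz":0,"jaw":0.04},{"ax":0,"ay":0,"az":0,"tx":-0.045,"ty":0,"tz":0,"jaw":0.04},{"ax":0,"ay":0,"az":0,"tx":-0.08,"ty":0,"tz":0,"jaw":0.04},{"ax":0,"ay":0,"az":0,"tx":-0.105,"ty":0,"tz":0,"jaw":0.04},{"ax":0,"ay":0,"az":0,"tx":-0.12,"ty":0,"tz":0,"jaw":0.04}]';  python3 - <<'E'
from h import *
delta(*H['L'],.15)
a=env.capture("scene")[60:240,300:520,::-1];cv2.imwrite("pics/s3c.png",cv2.resize(a,None,fx=3,fy=3,interpolation=cv2.INTER_CUBIC))
E
```

```text
time: 4.35
tool_pos: [0.4451, 0.2543, 0.1514]
ee_rot: [-0.462, 0.537, -0.46, -0.536]
ft_force: [0.4, 0.2, -1.0]
grip_width: 0.0532
t 4.35 tcp [0.4451 0.2543 0.1514] w 0.0532 F [ 0.4  0.2 -1. ] j [ 0.91 -0.19 -0.28  0.   -1.48 -0.76]
turn [-0.2  0.1  0.1] shift [ 0.0012 -0.1384 -0.2835]
```

View pics/s3c.png

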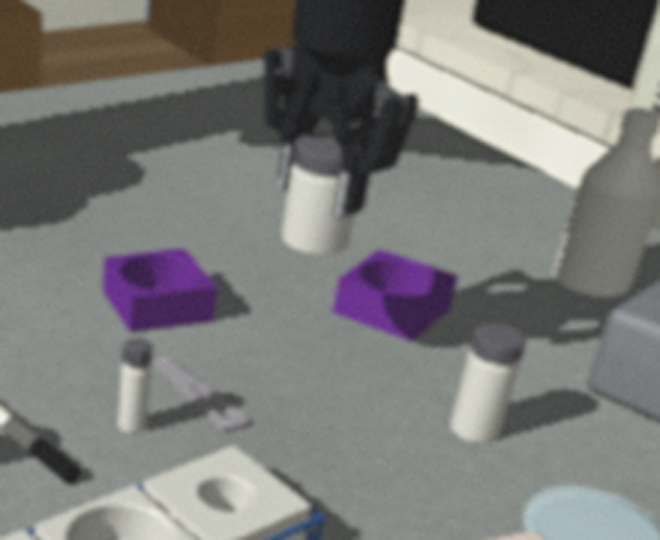

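The jar is held upright, at crop (318,195). Now moving over the wide hole.

```bash
python3 -m jog '[{"ax":0,"ay":0,"az":0,"tx":0,"ty":-0.006,"tz":-0.012,"jaw":0.04},{"ax":0,"ay":0,"az":0,"tx":0,"ty":-0.018,"tz":-0.037,"jaw":0.04},{"ax":0,"ay":0,"az":0,"tx":0,"ty":-0.034,"tz":-0.07,"jaw":0.04},{"ax":0,"ay":0,"az":0,"tx":0,"ty":-0.05,"tz":-0.103,"jaw":0.04},{"ax":0,"ay":0,"az":0,"tx":0,"ty":-0.067,"tz":-0.136,"jaw":0.04}]';python3 -m jog '[{"ax":0,"ay":0,"az":0,"tx":0,"ty":-0.016,"tz":-0.033,"jaw":0.04},{"ax":0,"ay":0,"az":0,"tx":0,"ty":-0.032,"tz":-0.066,"jaw":0.04},{"ax":0,"ay":0,"az":0,"tx":0,"ty":-0.048,"tz":-0.1,"jaw":0.04},{"ax":0,"ay":0,"az":0,"tx":0,"ty":-0.062,"tz":-0.128,"jaw":0.04},{"ax":0,"ay":0,"az":0,"tx":0,"ty":-0.07,"tz":-0.143,"jaw":0.04}]';python3 -m jog '[{"ax":0,"ay":0,"az":0,"tx":0,"ty":0,"tz":0,"jaw":0.04},{"ax":0,"ay":0,"az":0,"tx":0,"ty":0,"tz":0,"jaw":0.04}]';python3 - <<'E'
from h import *
delta(*H['L'],.043)
for n in("scene","top"):
    cv2.imwrite(f"pics/{n}4.png",env.capture(n)[:,:,::-1])
a=cv2.imread("pics/scene4.png")[60:300,220:460];b=cv2.imread("pics/top4.png")[100:220,220:440]
cv2.imwrite("pics/c4.png",np.hstack([cv2.resize(a,(400,400)),cv2.resize(b,(400,218)) if 0 else cv2.copyMakeBorder(cv2.resize(b,(400,218)),0,182,0,0,0)]))
E
```

```text
time: 4.9
tool_pos: [0.5314, 0.1276, 0.1463]
ee_rot: [0.459, -0.536, 0.462, 0.537]
ft_force: [-0.5, 0.1, -1.2]
grip_width: 0.0535
time: 5.4
tool_pos: [0.6223, -0.004, 0.1457]
ee_rot: [0.46, -0.535, 0.462, 0.537]
ft_force: [-0.7, 0.8, -1.9]
grip_width: 0.053
time: 5.6
tool_pos: [0.6218, -0.0013, 0.147]
ee_rot: [0.46, -0.536, 0.461, 0.537]
ft_force: [-0.5, 0.2, -1.5]
grip_width: 0.053
t 5.6 tcp [ 0.6218 -0.0013  0.147 ] w 0.053 F [-0.5  0.2 -1.5] j [ 0.32  0.11  0.   -0.   -1.47 -0.17]
turn [-0.3  0.  -0.1] shift [ 0.104  -0.0028 -0.0042]
```

View pics/c4.png

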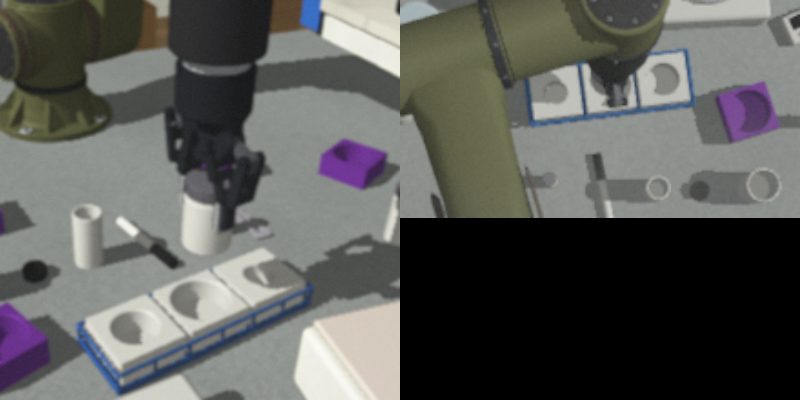

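```bash
python3 -c "
from h import *
print(proj('scene',[.6218,-.0013,.117]),proj('scene',[.6218,-.0013,.197]),proj('scene',[*H['L'],.04]))"
python3 -m jog '[{"ax":0,"ay":0,"az":0,"tx":0,"ty":-0.003,"tz":-0.004,"jaw":0.04},{"ax":0,"ay":0,"az":0,"tx":0.025,"ty":-0.003,"tz":-0.004,"jaw":0.04},{"ax":0,"ay":0,"az":0,"tx":0.05,"ty":-0.003,"tz":-0.004,"jaw":0.04},{"ax":0,"ay":0,"az":0,"tx":0.06,"ty":-0.003,"tz":-0.004,"jaw":0.04},{"ax":0,"ay":0,"az":0,"tx":0.06,"ty":-0.003,"tz":-0.004,"jaw":0.04}]';python3 - <<'E'
from h import *
delta(*H['L'],.042)
for n in("scene","top"):
    cv2.imwrite(f"pics/{n}5.png",env.capture(n)[:,:,::-1])
a=cv2.imread("pics/scene5.png")[100:300,250:450];b=cv2.imread("pics/top5.png")[100:220,220:440]
cv2.imwrite("pics/c5.png",cv2.resize(a,(600,600),interpolation=cv2.INTER_CUBIC))
E
```

```text
(np.float64(342.33555664032457), np.float64(204.63820211571877)) (np.float64(345.01338280868504), np.float64(166.68852420222098)) (np.float64(339.0725228363166), np.float64(238.3167129283768))
time: 6.2
tool_pos: [0.625, -0.0043, 0.0869]
ee_rot: [0.46, -0.536, 0.461, 0.537]
ft_force: [0.7, -0.1, -1.3]
grip_width: 0.0534
t 6.2 tcp [ 0.625  -0.0043  0.0869] w 0.0534 F [ 0.7 -0.1 -1.3] j [ 0.31  0.14 -0.07 -0.   -1.36 -0.16]
turn [-0.2 -0.  -0.2] shift [ 0.0449  0.0001 -0.0007]
```

View pics/c5.png

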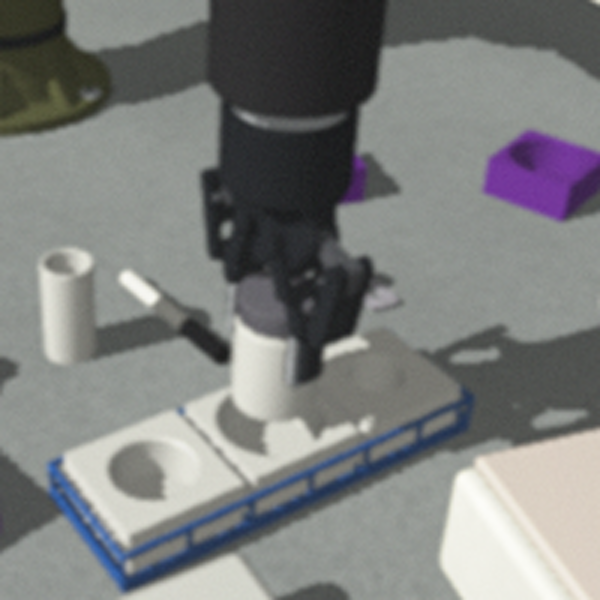

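The jar base is over the wide hole, at crop (265,395), with the hole centre predicted at (267,415). Lowering in.

```bash
python3 -m jog '[{"ax":0,"ay":0,"az":0,"tx":0.012,"ty":0,"tz":0,"jaw":0.04},{"ax":0,"ay":0,"az":0,"tx":0.025,"ty":0,"tz":0,"jaw":0.04},{"ax":0,"ay":0,"az":0,"tx":0.036,"ty":0,"tz":0,"jaw":0.04},{"ax":0,"ay":0,"az":0,"tx":0.042,"ty":0,"tz":0,"jaw":0.04},{"ax":0,"ay":0,"az":0,"tx":0.044,"ty":0,"tz":0,"jaw":0.04}]';python3 -m jog '[{"ax":0,"ay":0,"az":0,"tx":0.001,"ty":0,"tz":0,"jaw":0.04},{"ax":0,"ay":0,"az":0,"tx":0.002,"ty":0,"tz":0,"jaw":0.04}]'
```

```text
time: 6.8
tool_pos: [0.6253, -0.0047, 0.0431]
ee_rot: [0.46, -0.536, 0.461, 0.537]
ft_force: [-0.6, 0.7, -1.5]
grip_width: 0.053
time: 7.0
tool_pos: [0.6263, -0.0045, 0.043]
ee_rot: [-0.461, 0.537, -0.46, -0.536]
ft_force: [0.7, -0.2, -1.7]
grip_width: 0.0532
```

```bash
python3 -m jog '[{"ax":0,"ay":0,"az":0,"tx":0.001,"ty":0,"tz":0,"jaw":0.04},{"ax":0,"ay":0,"az":0,"tx":0.002,"ty":0,"tz":0,"jaw":0.04},{"ax":0,"ay":0,"az":0,"tx":0.002,"ty":0,"tz":0,"jaw":0.04}]'
```

```text
time: 7.3
tool_pos: [0.626, -0.0045, 0.0406]
ee_rot: [0.461, -0.537, 0.461, 0.537]
ft_force: [-0.4, -0.4, -2.5]
grip_width: 0.0532
```

```bash
python3 -m jog '[{"ax":0,"ay":0,"az":0,"tx":0.001,"ty":0,"tz":0,"jaw":0.04},{"ax":0,"ay":0,"az":0,"tx":0.001,"ty":0,"tz":0,"jaw":0.04}]'
```

```text
time: 7.5
tool_pos: [0.6262, -0.0045, 0.0398]
ee_rot: [-0.461, 0.537, -0.46, -0.536]
ft_force: [0.1, 0.5, -0.7]
grip_width: 0.0534
```

```bash
python3 -m jog '[{"ax":0,"ay":0,"az":0,"tx":0.0005,"ty":0,"tz":0,"jaw":0.04},{"ax":0,"ay":0,"az":0,"tx":0.0005,"ty":0,"tz":0,"jaw":0.085},{"ax":0,"ay":0,"az":0,"tx":0.0,"ty":0,"tz":0,"jaw":0.085},{"ax":0,"ay":0,"az":0,"tx":0.0,"ty":0,"tz":0,"jaw":0.085},{"ax":0,"ay":0,"az":0,"tx":0.0,"ty":0,"tz":0,"jaw":0.085}]';python3 -m jog '[{"ax":0,"ay":0,"az":0,"tx":0,"ty":0,"tz":0,"jaw":0.085},{"ax":0,"ay":0,"az":0,"tx":-0.02,"ty":0,"tz":0,"jaw":0.085},{"ax":0,"ay":0,"az":0,"tx":-0.05,"ty":0,"tz":0,"jaw":0.085},{"ax":0,"ay":0,"az":0,"tx":-0.09,"ty":0,"tz":0,"jaw":0.085},{"ax":0,"ay":0,"az":0,"tx":-0.12,"ty":0,"tz":0,"jaw":0.085}]';python3 - <<'E'
from h import *
delta(*P['M'],.16)
for n in("scene","top"):
    cv2.imwrite(f"pics/{n}6.png",env.capture(n)[:,:,::-1])
a=cv2.imread("pics/scene6.png")[100:300,250:450];b=cv2.imread("pics/top5.png")[100:220,220:440]
cv2.imwrite("pics/c6.png",cv2.resize(a,(600,600),interpolation=cv2.INTER_CUBIC))
E
```

```text
time: 8.0
tool_pos: [0.626, -0.0045, 0.0396]
ee_rot: [0.461, -0.537, 0.461, 0.537]
ft_force: [-0.4, 0.0, 0.0]
grip_width: 0.0851
time: 8.5
tool_pos: [0.6264, -0.0047, 0.1622]
ee_rot: [-0.461, 0.537, -0.46, -0.536]
ft_force: [0.7, -0.3, 0.0]
grip_width: 0.0849
t 8.5 tcp [ 0.6264 -0.0047  0.1622] w 0.0849 F [ 0.7 -0.3  0. ] j [ 0.31  0.11  0.03  0.   -1.49 -0.16]
turn [-0.2 -0.   0.1] shift [ 0.0021 -0.0033  0.3449]
```

View pics/c6.png

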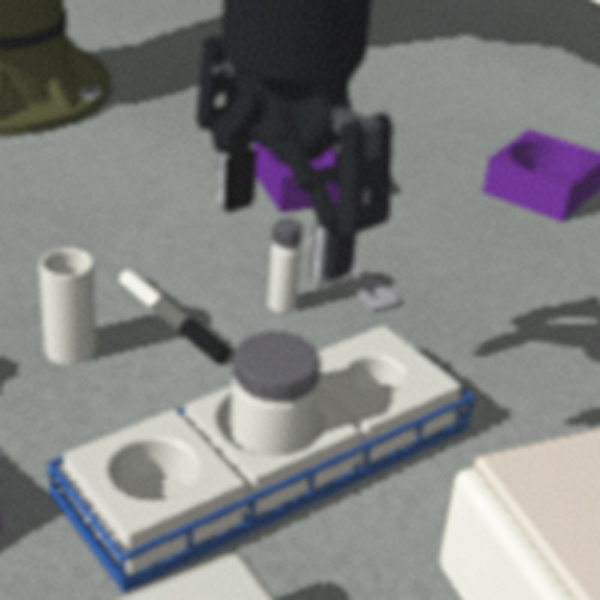

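The large jar sits upright in the wide hole, with its cap at crop (276,362). Next is the medium jar.

```bash
python3 -m jog '[{"ax":0,"ay":0,"az":0,"tx":0,"ty":-0.003,"tz":0.345,"jaw":0.085},{"ax":0,"ay":0,"az":0,"tx":0,"ty":-0.003,"tz":0.345,"jaw":0.085},{"ax":0,"ay":0,"az":0,"tx":0,"ty":-0.003,"tz":0.345,"jaw":0.085},{"ax":0,"ay":0,"az":0,"tx":0,"ty":-0.003,"tz":0.345,"jaw":0.085},{"ax":0,"ay":0,"az":0,"tx":0,"ty":-0.003,"tz":0.345,"jaw":0.085}]';python3 -c "
from h import *
delta(*P['M'],.16)"
```

```text
time: 9.1
tool_pos: [0.5896, 0.2448, 0.1594]
ee_rot: [0.461, -0.536, 0.461, 0.537]
ft_force: [2.1, 0.2, -0.1]
grip_width: 0.0852
t 9.1 tcp [0.5896 0.2448 0.1594] w 0.0852 F [ 2.1  0.2 -0.1] j [ 0.71  0.14  0.07 -0.   -1.49 -0.55]
turn [-0.2  0.  -0. ] shift [-0.0006 -0.0018  0.0927]
```

```bash
python3 -m jog '[{"ax":0,"ay":0,"az":0,"tx":0,"ty":-0.002,"tz":0.045,"jaw":0.085},{"ax":0,"ay":0,"az":0,"tx":0,"ty":-0.002,"tz":0.08,"jaw":0.085},{"ax":0,"ay":0,"az":0,"tx":0,"ty":-0.002,"tz":0.093,"jaw":0.085},{"ax":0,"ay":0,"az":0,"tx":0,"ty":-0.002,"tz":0.093,"jaw":0.085},{"ax":0,"ay":0,"az":0,"tx":0,"ty":-0.002,"tz":0.093,"jaw":0.085}]';python3 - <<'E'
from h import *
delta(*P['M'],.040)
a=env.capture("scene")[70:250,380:560,::-1];cv2.imwrite("pics/c7.png",cv2.resize(a,None,fx=3,fy=3,interpolation=cv2.INTER_CUBIC))
E
```

```text
time: 9.6
tool_pos: [0.5782, 0.3346, 0.1592]
ee_rot: [-0.46, 0.537, -0.461, -0.537]
ft_force: [0.0, -0.1, 0.3]
grip_width: 0.0851
t 9.6 tcp [0.5782 0.3346 0.1592] w 0.0851 F [ 0.  -0.1  0.3] j [ 0.82  0.22  0.15  0.   -1.5  -0.67]
turn [-0.2 -0.  -0. ] shift [0.1192 0.0005 0.0022]
```

View pics/c7.png

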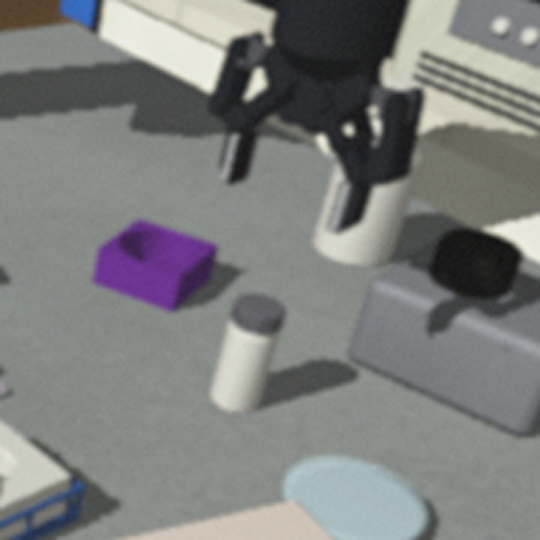

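```bash
python3 -c "
from h import *
for z in (.16,.172,.088,0): 
  q=proj('scene',[.5782,.3346,z]);print(z,(q[0]-380)*3,(q[1]-70)*3)"
```

```text
0.16 280.12827281820495 217.97746907900162
0.172 284.3080241690901 202.77478521811787
0.088 256.40740946201146 304.2555167994843
0 230.24434432626884 399.41639473213036
```

```bash
python3 -m jog '[{"ax":0,"ay":0,"az":0,"tx":0.02,"ty":0,"tz":0.002,"jaw":0.085},{"ax":0,"ay":0,"az":0,"tx":0.06,"ty":0,"tz":0.002,"jaw":0.085},{"ax":0,"ay":0,"az":0,"tx":0.095,"ty":0,"tz":0.002,"jaw":0.085},{"ax":0,"ay":0,"az":0,"tx":0.115,"ty":0,"tz":0.002,"jaw":0.085},{"ax":0,"ay":0,"az":0,"tx":0.12,"ty":0,"tz":0.002,"jaw":0.085}]';python3 - <<'E'
from h import *
delta(*P['M'],.039)
a=env.capture("scene")[70:250,380:560,::-1];cv2.imwrite("pics/c8.png",cv2.resize(a,None,fx=3,fy=3,interpolation=cv2.INTER_CUBIC))
E
```

```text
time: 10.15
tool_pos: [0.5769, 0.3347, 0.0363]
ee_rot: [0.459, -0.536, 0.463, 0.536]
ft_force: [-0.2, 0.2, -0.5]
grip_width: 0.0852
t 10.15 tcp [0.5769 0.3347 0.0363] w 0.0852 F [-0.2  0.2 -0.5] j [ 0.82  0.28 -0.01 -0.   -1.29 -0.67]
turn [-0.3 -0.1 -0.3] shift [-0.0027 -0.0007  0.002 ]
```

View pics/c8.png

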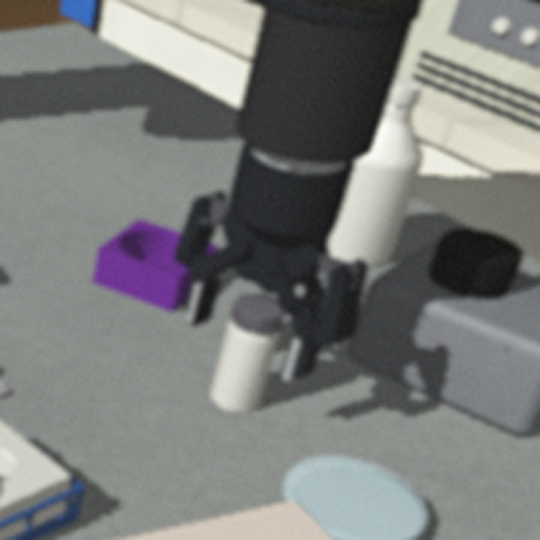

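The fingers straddle the medium jar: its cap is at crop (257,315), with the tips at (200,320) and (297,375). Gripping and lifting.

```bash
python3 -m jog '[{"ax":0,"ay":0,"az":0,"tx":0.0,"ty":0,"tz":0.001,"jaw":0.025},{"ax":0,"ay":0,"az":0,"tx":0.0,"ty":0,"tz":0.001,"jaw":0.025},{"ax":0,"ay":0,"az":0,"tx":0.0,"ty":0,"tz":0.001,"jaw":0.025},{"ax":0,"ay":0,"az":0,"tx":0.0,"ty":0,"tz":0.001,"jaw":0.025},{"ax":0,"ay":0,"az":0,"tx":0.0,"ty":0,"tz":0.001,"jaw":0.025}]' 35; python3 -m jog '[{"ax":0,"ay":0,"az":0,"tx":0.0,"ty":0,"tz":0,"jaw":0.025},{"ax":0,"ay":0,"az":0,"tx":0.0,"ty":0,"tz":0,"jaw":0.025},{"ax":0,"ay":0,"az":0,"tx":0.0,"ty":0,"tz":0,"jaw":0.025},{"ax":0,"ay":0,"az":0,"tx":0.0,"ty":0,"tz":0,"jaw":0.025}]'
```

```text
time: 10.7
tool_pos: [0.5782, 0.3386, 0.0412]
ee_rot: [-0.461, 0.537, -0.46, -0.536]
ft_force: [-1.1, -0.0, 4.4]
grip_width: 0.0374
time: 11.1
tool_pos: [0.5782, 0.3386, 0.0412]
ee_rot: [-0.461, 0.537, -0.46, -0.536]
ft_force: [-0.3, -0.7, 6.1]
grip_width: 0.0372
```

```bash
python3 -m jog '[{"ax":0,"ay":0,"az":0,"tx":-0.015,"ty":0,"tz":0,"jaw":0.025},{"ax":0,"ay":0,"az":0,"tx":-0.045,"ty":0,"tz":0,"jaw":0.025},{"ax":0,"ay":0,"az":0,"tx":-0.085,"ty":0,"tz":0,"jaw":0.025},{"ax":0,"ay":0,"az":0,"tx":-0.115,"ty":0,"tz":0,"jaw":0.025},{"ax":0,"ay":0,"az":0,"tx":-0.135,"ty":0,"tz":0,"jaw":0.025}]';  python3 - <<'E'
from h import *
delta(*H['M'],.175)
a=env.capture("scene")[70:250,380:560,::-1];cv2.imwrite("pics/c9.png",cv2.resize(a,None,fx=3,fy=3,interpolation=cv2.INTER_CUBIC))
E
```

```text
time: 11.6
tool_pos: [0.5781, 0.3383, 0.1783]
ee_rot: [-0.462, 0.537, -0.459, -0.536]
ft_force: [0.9, 1.2, -1.8]
grip_width: 0.0374
t 11.6 tcp [0.5781 0.3383 0.1783] w 0.0374 F [ 0.9  1.2 -1.8] j [ 0.83  0.22  0.19  0.   -1.53 -0.68]
turn [-0.2  0.1  0.2] shift [ 0.0026  0.0055 -0.4345]
```

View pics/c9.png

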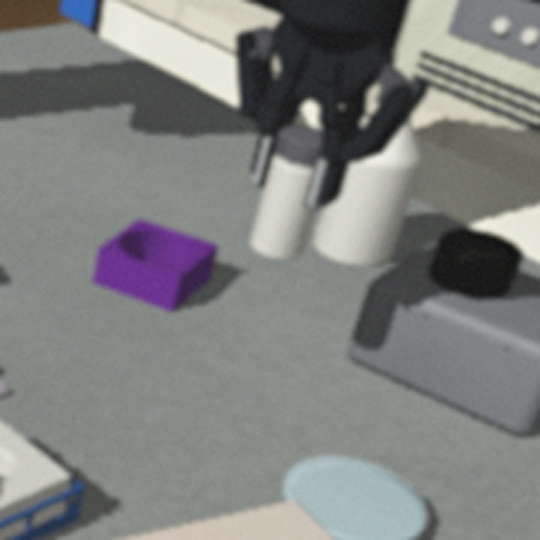

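The medium jar is held upright at crop (285,195). Moving 435 mm along the row to the medium hole.

```bash
python3 -m jog '[{"ax":0,"ay":0,"az":0,"tx":0,"ty":0,"tz":-0.012,"jaw":0.025},{"ax":0,"ay":0,"az":0,"tx":0,"ty":0.001,"tz":-0.04,"jaw":0.025},{"ax":0,"ay":0,"az":0,"tx":0,"ty":0.002,"tz":-0.08,"jaw":0.025},{"ax":0,"ay":0,"az":0,"tx":0,"ty":0.002,"tz":-0.12,"jaw":0.025},{"ax":0,"ay":0,"az":0,"tx":0,"ty":0.003,"tz":-0.16,"jaw":0.025}]';python3 -m jog '[{"ax":0,"ay":0,"az":0,"tx":0,"ty":0,"tz":-0.04,"jaw":0.025},{"ax":0,"ay":0,"az":0,"tx":0,"ty":0,"tz":-0.08,"jaw":0.025},{"ax":0,"ay":0,"az":0,"tx":0,"ty":0.001,"tz":-0.12,"jaw":0.025},{"ax":0,"ay":0,"az":0,"tx":0,"ty":0.001,"tz":-0.16,"jaw":0.025},{"ax":0,"ay":0,"az":0,"tx":0,"ty":0.002,"tz":-0.2,"jaw":0.025}]';python3 -m jog '[{"ax":0,"ay":0,"az":0,"tx":0,"ty":0,"tz":-0.036,"jaw":0.025},{"ax":0,"ay":0,"az":0,"tx":0,"ty":0,"tz":-0.062,"jaw":0.025},{"ax":0,"ay":0,"az":0,"tx":0,"ty":0,"tz":-0.074,"jaw":0.025},{"ax":0,"ay":0,"az":0,"tx":0,"ty":0,"tz":-0.074,"jaw":0.025},{"ax":0,"ay":0,"az":0,"tx":0,"ty":0,"tz":-0.074,"jaw":0.025}]';python3 - <<'E'
from h import *
delta(*H['M'],.0535)
E
```

```text
time: 12.15
tool_pos: [0.5982, 0.1772, 0.1727]
ee_rot: [0.46, -0.536, 0.461, 0.537]
ft_force: [0.1, -0.8, -0.9]
grip_width: 0.0375
time: 12.65
tool_pos: [0.6263, -0.0207, 0.1728]
ee_rot: [0.46, -0.536, 0.461, 0.537]
ft_force: [0.8, -0.3, -1.0]
grip_width: 0.0373
time: 13.15
tool_pos: [0.638, -0.0914, 0.1736]
ee_rot: [0.46, -0.536, 0.461, 0.537]
ft_force: [0.3, 0.3, -1.2]
grip_width: 0.0371
t 13.15 tcp [ 0.638  -0.0914  0.1736] w 0.0371 F [ 0.3  0.3 -1.2] j [ 0.17  0.16  0.11 -0.   -1.52 -0.02]
turn [-0.2  0.  -0.1] shift [ 0.1201 -0.0006 -0.0007]
```

```bash
python3 -m jog '[{"ax":0,"ay":0,"az":0,"tx":0.02,"ty":0,"tz":-0.001,"jaw":0.025},{"ax":0,"ay":0,"az":0,"tx":0.05,"ty":0,"tz":-0.001,"jaw":0.025},{"ax":0,"ay":0,"az":0,"tx":0.066,"ty":0,"tz":-0.001,"jaw":0.025},{"ax":0,"ay":0,"az":0,"tx":0.072,"ty":0,"tz":-0.001,"jaw":0.025},{"ax":0,"ay":0,"az":0,"tx":0.072,"ty":0,"tz":-0.001,"jaw":0.025}]';python3 - <<'E'
from h import *
delta(*H['M'],.0535)
p=proj('scene',[*H['M'],.04]);print((p[0]-220)*3,(p[1]-110)*3)
a=env.capture("scene")[110:290,220:420,::-1];cv2.imwrite("pics/c10.png",cv2.resize(a,None,fx=3,fy=3,interpolation=cv2.INTER_CUBIC))
E
```

```text
time: 13.65
tool_pos: [0.6384, -0.0921, 0.102]
ee_rot: [0.46, -0.536, 0.461, 0.537]
ft_force: [-0.2, 0.1, 0.1]
grip_width: 0.0373
t 13.65 tcp [ 0.6384 -0.0921  0.102 ] w 0.0373 F [-0.2  0.1  0.1] j [ 0.17  0.18  0.    0.   -1.39 -0.01]
turn [-0.2 -0.  -0.1] shift [ 0.0485 -0.0003  0.0002]
239.45505233734468 434.8051800568494
```

View pics/c10.png

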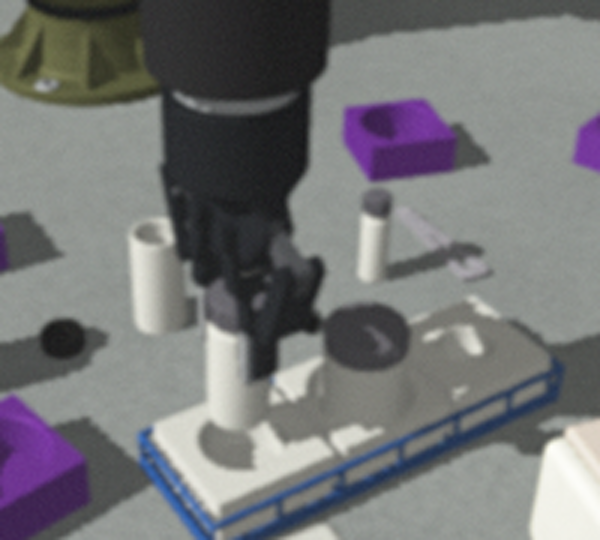

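The jar base, at crop (235,415), is above the medium hole. It looks about 2 mm low in y, so I'll shift +2 mm in tool z and lower.

```bash
python3 -m jog '[{"ax":0,"ay":0,"az":0,"tx":0.008,"ty":0,"tz":0.002,"jaw":0.025},{"ax":0,"ay":0,"az":0,"tx":0.022,"ty":0,"tz":0.002,"jaw":0.025},{"ax":0,"ay":0,"az":0,"tx":0.036,"ty":0,"tz":0.002,"jaw":0.025},{"ax":0,"ay":0,"az":0,"tx":0.045,"ty":0,"tz":0.002,"jaw":0.025},{"ax":0,"ay":0,"az":0,"tx":0.048,"ty":0,"tz":0.002,"jaw":0.025}]';python3 -m jog '[{"ax":0,"ay":0,"az":0,"tx":0.001,"ty":0,"tz":0,"jaw":0.025},{"ax":0,"ay":0,"az":0,"tx":0.002,"ty":0,"tz":0,"jaw":0.025},{"ax":0,"ay":0,"az":0,"tx":0.002,"ty":0,"tz":0,"jaw":0.025}]'
```

```text
time: 14.2
tool_pos: [0.6373, -0.0907, 0.0522]
ee_rot: [0.46, -0.536, 0.461, 0.537]
ft_force: [0.4, -0.2, -1.4]
grip_width: 0.0371
time: 14.5
tool_pos: [0.6386, -0.0906, 0.0531]
ee_rot: [-0.461, 0.537, -0.46, -0.536]
ft_force: [-1.0, 0.1, -1.2]
grip_width: 0.0373
```

```bash
python3 -m jog '[{"ax":0,"ay":0,"az":0,"tx":0.001,"ty":0,"tz":0,"jaw":0.025},{"ax":0,"ay":0,"az":0,"tx":0.0015,"ty":0,"tz":0,"jaw":0.025},{"ax":0,"ay":0,"az":0,"tx":0.0015,"ty":0,"tz":0,"jaw":0.025}]'
```

```text
time: 14.8
tool_pos: [0.6385, -0.0906, 0.0513]
ee_rot: [-0.461, 0.537, -0.46, -0.536]
ft_force: [-0.0, 0.2, -0.6]
grip_width: 0.037
```

```bash
python3 -m jog '[{"ax":0,"ay":0,"az":0,"tx":0.001,"ty":0,"tz":0,"jaw":0.025},{"ax":0,"ay":0,"az":0,"tx":0.001,"ty":0,"tz":0,"jaw":0.025}]'
```

```text
time: 15.0
tool_pos: [0.6386, -0.0907, 0.0512]
ee_rot: [-0.461, 0.537, -0.46, -0.536]
ft_force: [-2.2, 0.4, 5.1]
grip_width: 0.0369
```

Contact is +5 N at TCP z 51.2 mm, exactly the 10 mm floor height. Releasing and retreating.

```bash
python3 -m jog '[{"ax":0,"ay":0,"az":0,"tx":0,"ty":0,"tz":0,"jaw":0.085},{"ax":0,"ay":0,"az":0,"tx":0,"ty":0,"tz":0,"jaw":0.085},{"ax":0,"ay":0,"az":0,"tx":0.0,"ty":0,"tz":0,"jaw":0.085},{"ax":0,"ay":0,"az":0,"tx":0.0,"ty":0,"tz":0,"jaw":0.085}]';python3 -m jog '[{"ax":0,"ay":0,"az":0,"tx":0,"ty":0,"tz":0,"jaw":0.085},{"ax":0,"ay":0,"az":0,"tx":-0.02,"ty":0,"tz":0,"jaw":0.085},{"ax":0,"ay":0,"az":0,"tx":-0.05,"ty":0,"tz":0,"jaw":0.085},{"ax":0,"ay":0,"az":0,"tx":-0.09,"ty":0,"tz":0,"jaw":0.085},{"ax":0,"ay":0,"az":0,"tx":-0.12,"ty":0,"tz":0,"jaw":0.085}]';python3 - <<'E'
from h import *
delta(*P['S'],.15)
a=env.capture("scene")[110:290,220:420,::-1];cv2.imwrite("pics/c11.png",cv2.resize(a,None,fx=3,fy=3,interpolation=cv2.INTER_CUBIC))
E
```

```text
time: 15.4
tool_pos: [0.6383, -0.0906, 0.0498]
ee_rot: [0.461, -0.536, 0.461, 0.537]
ft_force: [-0.2, 0.7, 1.0]
grip_width: 0.0849
time: 15.9
tool_pos: [0.6387, -0.0909, 0.1727]
ee_rot: [-0.461, 0.537, -0.46, -0.536]
ft_force: [0.8, -0.3, 1.2]
grip_width: 0.085
t 15.9 tcp [ 0.6387 -0.0909  0.1727] w 0.085 F [ 0.8 -0.3  1.2] j [ 0.17  0.16  0.11  0.   -1.52 -0.02]
turn [-0.2 -0.   0.1] shift [0.0223 0.1415 0.2019]
```

View pics/c11.png

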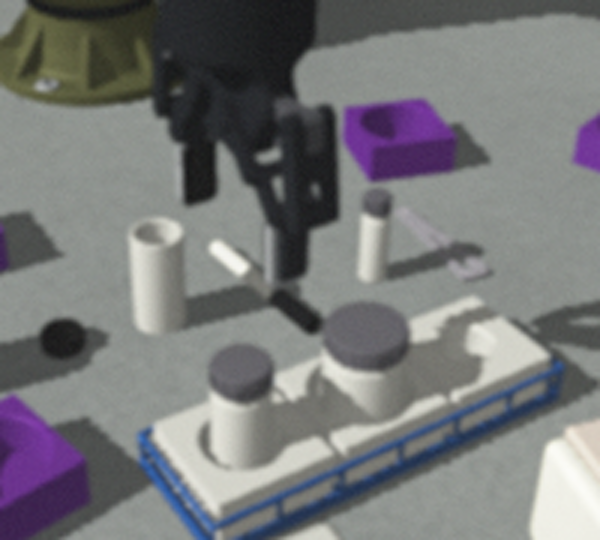

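Medium is seated upright, with its cap at crop (241,372). Now the small jar.

```bash
python3 -m jog '[{"ax":0,"ay":0,"az":0,"tx":0,"ty":0.141,"tz":0.202,"jaw":0.065},{"ax":0,"ay":0,"az":0,"tx":0,"ty":0.141,"tz":0.202,"jaw":0.065},{"ax":0,"ay":0,"az":0,"tx":0,"ty":0.141,"tz":0.202,"jaw":0.065},{"ax":0,"ay":0,"az":0,"tx":0,"ty":0.141,"tz":0.202,"jaw":0.065},{"ax":0,"ay":0,"az":0,"tx":0,"ty":0.141,"tz":0.202,"jaw":0.065}]';python3 -m jog '[{"ax":0,"ay":0,"az":0,"tx":0,"ty":0,"tz":0,"jaw":0.065},{"ax":0,"ay":0,"az":0,"tx":0,"ty":0,"tz":0,"jaw":0.065}]';python3 -c "
from h import *
delta(*P['S'],.15)"
```

```text
time: 16.45
tool_pos: [0.4668, 0.0887, 0.1699]
ee_rot: [0.461, -0.536, 0.46, 0.537]
ft_force: [0.5, 1.5, 1.0]
grip_width: 0.0647
time: 16.65
tool_pos: [0.4681, 0.0886, 0.1705]
ee_rot: [-0.46, 0.537, -0.459, -0.537]
ft_force: [0.5, -0.1, -0.5]
grip_width: 0.0652
t 16.65 tcp [0.4681 0.0886 0.1705] w 0.0652 F [ 0.5 -0.1 -0.5] j [ 0.61 -0.3  -0.33 -0.   -1.54 -0.46]
turn [-0.1  0.   0.1] shift [ 0.0205 -0.     -0.0014]
```

```bash
python3 -m jog '[{"ax":0,"ay":0,"az":0,"tx":0.03,"ty":0,"tz":-0.001,"jaw":0.065},{"ax":0,"ay":0,"az":0,"tx":0.06,"ty":0,"tz":-0.001,"jaw":0.065},{"ax":0,"ay":0,"az":0,"tx":0.075,"ty":0,"tz":-0.001,"jaw":0.065},{"ax":0,"ay":0,"az":0,"tx":0.075,"ty":0,"tz":-0.001,"jaw":0.065}]';python3 - <<'E'
from h import *
delta(*P['S'],.033)
a=env.capture("scene")[80:240,260:440,::-1];cv2.imwrite("pics/c12.png",cv2.resize(a,None,fx=3,fy=3,interpolation=cv2.INTER_CUBIC))
E
```

```text
time: 17.05
tool_pos: [0.4677, 0.0853, 0.0926]
ee_rot: [0.459, -0.536, 0.463, 0.537]
ft_force: [-1.0, -0.1, 0.6]
grip_width: 0.0652
t 17.05 tcp [0.4677 0.0853 0.0926] w 0.0652 F [-1.  -0.1  0.6] j [ 0.61 -0.27 -0.45 -0.   -1.39 -0.46]
turn [-0.3 -0.1 -0.3] shift [ 0.0596 -0.0011  0.0019]
```

View pics/c12.png

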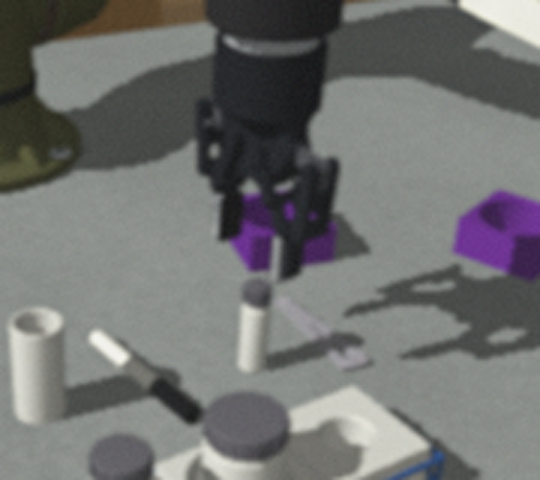

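Both fingers are above and either side of the small jar, whose cap is at crop (257,292). Descending.

```bash
python3 -m jog '[{"ax":0,"ay":0,"az":0,"tx":0.02,"ty":0,"tz":0,"jaw":0.065},{"ax":0,"ay":0,"az":0,"tx":0.04,"ty":0,"tz":0,"jaw":0.065},{"ax":0,"ay":0,"az":0,"tx":0.055,"ty":0,"tz":0,"jaw":0.065},{"ax":0,"ay":0,"az":0,"tx":0.061,"ty":0,"tz":0,"jaw":0.065},{"ax":0,"ay":0,"az":0,"tx":0.061,"ty":0,"tz":0,"jaw":0.065}]';python3 -m jog '[{"ax":0,"ay":0,"az":0,"tx":0,"ty":0,"tz":0,"jaw":0.065}]';python3 - <<'E'
from h import *
delta(*P['S'],.033)
a=env.capture("scene")[80:240,260:440,::-1];cv2.imwrite("pics/c13.png",cv2.resize(a,None,fx=3,fy=3,interpolation=cv2.INTER_CUBIC))
E
```

```text
time: 17.6
tool_pos: [0.469, 0.0866, 0.0347]
ee_rot: [-0.461, 0.537, -0.461, -0.536]
ft_force: [-0.1, 0.2, 1.2]
grip_width: 0.0651
time: 17.7
tool_pos: [0.4695, 0.0869, 0.0356]
ee_rot: [-0.461, 0.537, -0.46, -0.536]
ft_force: [0.1, -1.3, 0.6]
grip_width: 0.0651
t 17.7 tcp [0.4695 0.0869 0.0356] w 0.0651 F [ 0.1 -1.3  0.6] j [ 0.61 -0.24 -0.53  0.   -1.27 -0.46]
turn [-0.2  0.   0.1] shift [0.0026 0.0011 0.0005]
```

View pics/c13.png

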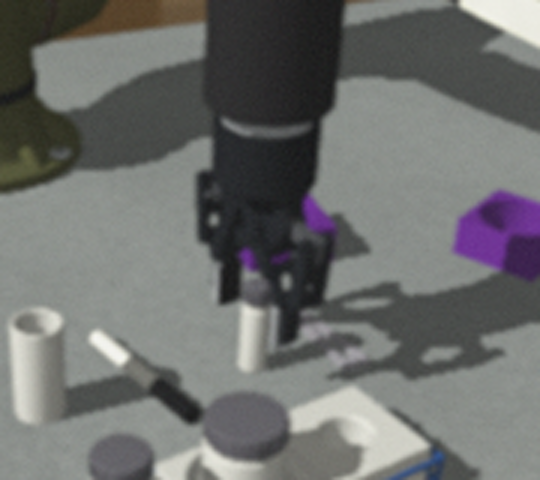

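The fingers straddle the small jar. Going down 1 mm more and closing.

```bash
python3 -m jog '[{"ax":0,"ay":0,"az":0,"tx":0.001,"ty":0.001,"tz":0.0,"jaw":0.065},{"ax":0,"ay":0,"az":0,"tx":0.001,"ty":0.001,"tz":0,"jaw":0.012},{"ax":0,"ay":0,"az":0,"tx":0.001,"ty":0.001,"tz":0.0,"jaw":0.012},{"ax":0,"ay":0,"az":0,"tx":0.001,"ty":0.001,"tz":0.0,"jaw":0.012},{"ax":0,"ay":0,"az":0,"tx":0.001,"ty":0.001,"tz":0.0,"jaw":0.012}]' 30; python3 -m jog '[{"ax":0,"ay":0,"az":0,"tx":0.0,"ty":0,"tz":0,"jaw":0.012},{"ax":0,"ay":0,"az":0,"tx":0.0,"ty":0,"tz":0,"jaw":0.012},{"ax":0,"ay":0,"az":0,"tx":0.0,"ty":0,"tz":0,"jaw":0.012},{"ax":0,"ay":0,"az":0,"tx":0.0,"ty":0,"tz":0,"jaw":0.012}]'
```

```text
time: 18.25
tool_pos: [0.4676, 0.0866, 0.0332]
ee_rot: [0.461, -0.537, 0.46, 0.537]
ft_force: [-0.5, 0.3, 0.8]
grip_width: 0.0213
time: 18.65
tool_pos: [0.4676, 0.0866, 0.0331]
ee_rot: [0.461, -0.537, 0.461, 0.537]
ft_force: [-0.8, 0.6, 0.9]
grip_width: 0.021
```

```bash
python3 -m jog '[{"ax":0,"ay":0,"az":0,"tx":-0.015,"ty":0,"tz":0,"jaw":0.012},{"ax":0,"ay":0,"az":0,"tx":-0.045,"ty":0,"tz":0,"jaw":0.012},{"ax":0,"ay":0,"az":0,"tx":-0.085,"ty":0,"tz":0,"jaw":0.012},{"ax":0,"ay":0,"az":0,"tx":-0.11,"ty":0,"tz":0,"jaw":0.012},{"ax":0,"ay":0,"az":0,"tx":-0.125,"ty":0,"tz":0,"jaw":0.012}]';  python3 - <<'E'
from h import *
delta(*H['S'],.158)
a=env.capture("scene")[50:230,260:440,::-1];cv2.imwrite("pics/c14.png",cv2.resize(a,None,fx=3,fy=3,interpolation=cv2.INTER_CUBIC))
E
```

```text
time: 19.15
tool_pos: [0.4682, 0.0868, 0.1604]
ee_rot: [-0.461, 0.537, -0.46, -0.536]
ft_force: [0.4, -1.0, -0.0]
grip_width: 0.0213
t 19.15 tcp [0.4682 0.0868 0.1604] w 0.0213 F [ 0.4 -1.  -0. ] j [ 0.61 -0.3  -0.35  0.   -1.52 -0.46]
turn [-0.2  0.1  0.2] shift [ 0.0028 -0.1407 -0.0265]
```

View pics/c14.png

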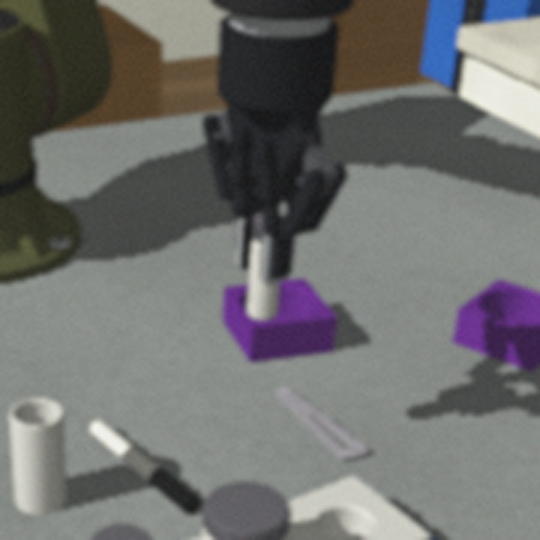

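The small jar is held upright, in the air. Moving to the narrow hole.

```bash
python3 -m jog '[{"ax":0,"ay":0,"az":0,"tx":0,"ty":-0.012,"tz":-0.002,"jaw":0.012},{"ax":0,"ay":0,"az":0,"tx":0,"ty":-0.045,"tz":-0.009,"jaw":0.012},{"ax":0,"ay":0,"az":0,"tx":0,"ty":-0.085,"tz":-0.016,"jaw":0.012},{"ax":0,"ay":0,"az":0,"tx":0,"ty":-0.12,"tz":-0.023,"jaw":0.012},{"ax":0,"ay":0,"az":0,"tx":0,"ty":-0.14,"tz":-0.026,"jaw":0.012}]';python3 -m jog '[{"ax":0,"ay":0,"az":0,"tx":0,"ty":0,"tz":0,"jaw":0.012},{"ax":0,"ay":0,"az":0,"tx":0.02,"ty":0,"tz":0,"jaw":0.012},{"ax":0,"ay":0,"az":0,"tx":0.05,"ty":0,"tz":0,"jaw":0.012},{"ax":0,"ay":0,"az":0,"tx":0.062,"ty":0,"tz":0,"jaw":0.012},{"ax":0,"ay":0,"az":0,"tx":0.062,"ty":0,"tz":0,"jaw":0.012}]';python3 - <<'E'
from h import *
delta(*H['S'],.045)
s=env.get_state()["tool_pos"]
for q in([*H['S'],.04],[s[0],s[1],s[2]-.033]):
    p=proj('scene',q);print((p[0]-280)*3,(p[1]-110)*3)
a=env.capture("scene")[110:290,280:480,::-1];cv2.imwrite("pics/c15.png",cv2.resize(a,None,fx=3,fy=3,interpolation=cv2.INTER_CUBIC))
E
```

```text
time: 19.7
tool_pos: [0.611, 0.0815, 0.1549]
ee_rot: [0.46, -0.536, 0.462, 0.537]
ft_force: [-1.0, 0.5, -0.4]
grip_width: 0.0209
time: 20.2
tool_pos: [0.608, 0.0817, 0.0931]
ee_rot: [0.459, -0.536, 0.462, 0.538]
ft_force: [-1.2, 0.5, 0.3]
grip_width: 0.0219
t 20.2 tcp [0.608  0.0817 0.0931] w 0.0219 F [-1.2  0.5  0.3] j [ 0.46  0.11 -0.1  -0.   -1.37 -0.31]
turn [-0.2 -0.  -0.3] shift [ 0.0481 -0.0035 -0.0002]
282.8229415029181 340.2418529885073
283.0685067320602 314.0183076195932
```

View pics/c15.png

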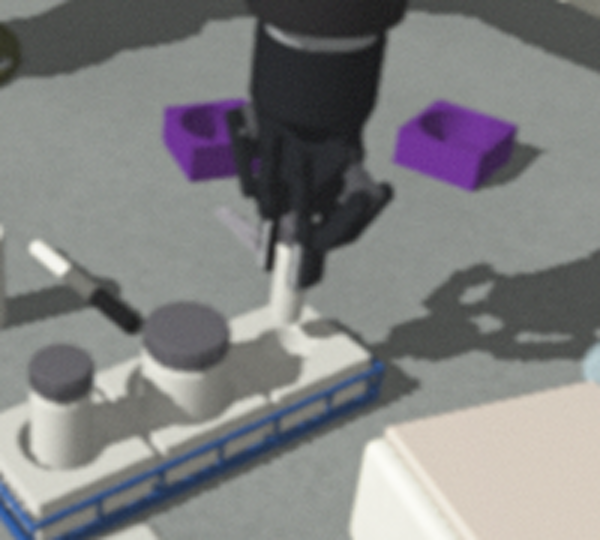

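The jar base at crop (285,315) matches the prediction of (283,314), and the hole centre is at (283,340). Correcting x by 3 mm and lowering.

```bash
python3 -m jog '[{"ax":0,"ay":0,"az":0,"tx":0,"ty":-0.003,"tz":0,"jaw":0.012},{"ax":0,"ay":0,"az":0,"tx":0.012,"ty":-0.003,"tz":0,"jaw":0.012},{"ax":0,"ay":0,"az":0,"tx":0.028,"ty":-0.003,"tz":0,"jaw":0.012},{"ax":0,"ay":0,"az":0,"tx":0.04,"ty":-0.003,"tz":0,"jaw":0.012},{"ax":0,"ay":0,"az":0,"tx":0.046,"ty":-0.003,"tz":0,"jaw":0.012}]';python3 -m jog '[{"ax":0,"ay":0,"az":0,"tx":0.001,"ty":0,"tz":0,"jaw":0.012},{"ax":0,"ay":0,"az":0,"tx":0.001,"ty":0,"tz":0,"jaw":0.012}]'
```

```text
time: 20.75
tool_pos: [0.6116, 0.0822, 0.0473]
ee_rot: [0.46, -0.536, 0.462, 0.537]
ft_force: [1.0, 0.1, -0.5]
grip_width: 0.0212
time: 20.95
tool_pos: [0.6129, 0.0824, 0.049]
ee_rot: [-0.46, 0.537, -0.461, -0.537]
ft_force: [-0.4, -0.5, 0.4]
grip_width: 0.0209
```

```bash
python3 -m jog '[{"ax":0,"ay":0,"az":0,"tx":0.001,"ty":0,"tz":0,"jaw":0.012},{"ax":0,"ay":0,"az":0,"tx":0.001,"ty":0,"tz":0,"jaw":0.012}]'
```

```text
time: 21.15
tool_pos: [0.6131, 0.0826, 0.0486]
ee_rot: [-0.461, 0.537, -0.46, -0.536]
ft_force: [0.4, -0.1, 0.1]
grip_width: 0.0213
```

```bash
python3 -m jog '[{"ax":0,"ay":0,"az":0,"tx":0.001,"ty":0.001,"tz":0,"jaw":0.012},{"ax":0,"ay":0,"az":0,"tx":0.002,"ty":0.001,"tz":0,"jaw":0.012},{"ax":0,"ay":0,"az":0,"tx":0.003,"ty":0.001,"tz":0,"jaw":0.012},{"ax":0,"ay":0,"az":0,"tx":0.003,"ty":0.001,"tz":0,"jaw":0.012}]'
```

```text
time: 21.55
tool_pos: [0.6117, 0.0823, 0.0449]
ee_rot: [0.46, -0.536, 0.461, 0.537]
ft_force: [0.9, 0.6, -0.1]
grip_width: 0.0215
```

```bash
python3 -m jog '[{"ax":0,"ay":0,"az":0,"tx":0.001,"ty":0,"tz":0,"jaw":0.012},{"ax":0,"ay":0,"az":0,"tx":0.001,"ty":0,"tz":0,"jaw":0.012}]'
```

```text
time: 21.75
tool_pos: [0.6117, 0.0824, 0.0439]
ee_rot: [0.461, -0.536, 0.461, 0.537]
ft_force: [0.3, -0.1, -1.6]
grip_width: 0.0215
```

```bash
python3 -m jog '[{"ax":0,"ay":0,"az":0,"tx":0.0005,"ty":0,"tz":0,"jaw":0.012},{"ax":0,"ay":0,"az":0,"tx":0.001,"ty":0,"tz":0,"jaw":0.012},{"ax":0,"ay":0,"az":0,"tx":0.001,"ty":0,"tz":0,"jaw":0.012}]'
```

```text
time: 22.05
tool_pos: [0.6119, 0.0823, 0.0432]
ee_rot: [-0.461, 0.537, -0.461, -0.537]
ft_force: [-0.6, -0.6, -0.3]
grip_width: 0.021
```

```bash
python3 -m jog '[{"ax":0,"ay":0,"az":0,"tx":0.0005,"ty":0,"tz":0,"jaw":0.012},{"ax":0,"ay":0,"az":0,"tx":0.0005,"ty":0,"tz":0,"jaw":0.012},{"ax":0,"ay":0,"az":0,"tx":0.0005,"ty":0,"tz":0,"jaw":0.05},{"ax":0,"ay":0,"az":0,"tx":0.0,"ty":0,"tz":0,"jaw":0.065},{"ax":0,"ay":0,"az":0,"tx":0.0,"ty":0,"tz":0,"jaw":0.065}]';python3 -m jog '[{"ax":0,"ay":0,"az":0,"tx":0,"ty":0,"tz":0,"jaw":0.065},{"ax":0,"ay":0,"az":0,"tx":-0.02,"ty":0,"tz":0,"jaw":0.065},{"ax":0,"ay":0,"az":0,"tx":-0.05,"ty":0,"tz":0,"jaw":0.065},{"ax":0,"ay":0,"az":0,"tx":-0.09,"ty":0,"tz":0,"jaw":0.065},{"ax":0,"ay":0,"az":0,"tx":-0.13,"ty":0,"tz":0,"jaw":0.065}]';python3 -c "
from h import *
delta(.45,.25,.2)"
```

```text
time: 22.55
tool_pos: [0.6118, 0.0824, 0.0428]
ee_rot: [0.461, -0.536, 0.461, 0.537]
ft_force: [-0.6, -0.2, -0.4]
grip_width: 0.0637
time: 23.05
tool_pos: [0.6115, 0.0822, 0.174]
ee_rot: [0.46, -0.536, 0.461, 0.537]
ft_force: [0.5, 0.4, -0.1]
grip_width: 0.0648
t 23.05 tcp [0.6115 0.0822 0.174 ] w 0.0648 F [ 0.5  0.4 -0.1] j [ 0.46  0.09  0.03 -0.   -1.51 -0.31]
turn [-0.2 -0.  -0.1] shift [-0.0259  0.1342  0.1904]
```

Backing away to clear the views, then checking.

```bash
python3 -m jog '[{"ax":0,"ay":0,"az":0,"tx":-0.025,"ty":0.134,"tz":0.19,"jaw":0.065},{"ax":0,"ay":0,"az":0,"tx":-0.025,"ty":0.134,"tz":0.19,"jaw":0.065},{"ax":0,"ay":0,"az":0,"tx":-0.025,"ty":0.134,"tz":0.19,"jaw":0.065},{"ax":0,"ay":0,"az":0,"tx":-0.025,"ty":0.134,"tz":0.19,"jaw":0.065},{"ax":0,"ay":0,"az":0,"tx":-0.025,"ty":0.134,"tz":0.19,"jaw":0.065}]';python3 -m jog '[{"ax":0,"ay":0,"az":0,"tx":0,"ty":0,"tz":0,"jaw":0.065},{"ax":0,"ay":0,"az":0,"tx":0,"ty":0,"tz":0,"jaw":0.065},{"ax":0,"ay":0,"az":0,"tx":0,"ty":0,"tz":0,"jaw":0.065}]';python3 - <<'E'
from h import *
delta(.45,.25,.2)
for n in("scene","top"):cv2.imwrite(f"pics/{n}f.png",env.capture(n)[:,:,::-1])
a=cv2.imread("pics/scenef.png")[140:320,140:440];b=cv2.imread("pics/topf.png")[110:230,280:480]
A=cv2.resize(a,(600,360),interpolation=cv2.INTER_CUBIC);B=cv2.resize(b[:,:],(400,240),interpolation=cv2.INTER_CUBIC)
cv2.imwrite("pics/f.png",np.vstack([A,cv2.copyMakeBorder(B,0,0,0,200,0)]))
for k,z in(("L",.09),("M",.098),("S",.086)):
    p=proj("top",[*H[k],z]);q=proj("scene",[*H[k],z]);print(k,np.round(p,1),[round((p[0]-280)*2),round((p[1]-110)*2+360)],[round((q[0]-140)*2),round((q[1]-140)*2)])
E
```

```text
time: 23.55
tool_pos: [0.4487, 0.2516, 0.1988]
ee_rot: [0.461, -0.537, 0.46, 0.537]
ft_force: [0.5, 0.4, 0.8]
grip_width: 0.0652
time: 23.85
tool_pos: [0.4509, 0.2494, 0.1979]
ee_rot: [0.461, -0.536, 0.461, 0.536]
ft_force: [1.5, -0.1, -0.9]
grip_width: 0.0651
t 23.85 tcp [0.4509 0.2494 0.1979] w 0.0651 F [ 1.5 -0.1 -0.9] j [ 0.9  -0.19 -0.19 -0.   -1.57 -0.74]
turn [-0.2 -0.  -0. ] shift [-0.0021  0.0008  0.0008]
L [335.8 143.7] [112, 427] [401, 156]
M [366.7 139.3] [173, 419] [319, 181]
S [305.1 147.8] [50, 436] [473, 130]
```

View pics/f.png

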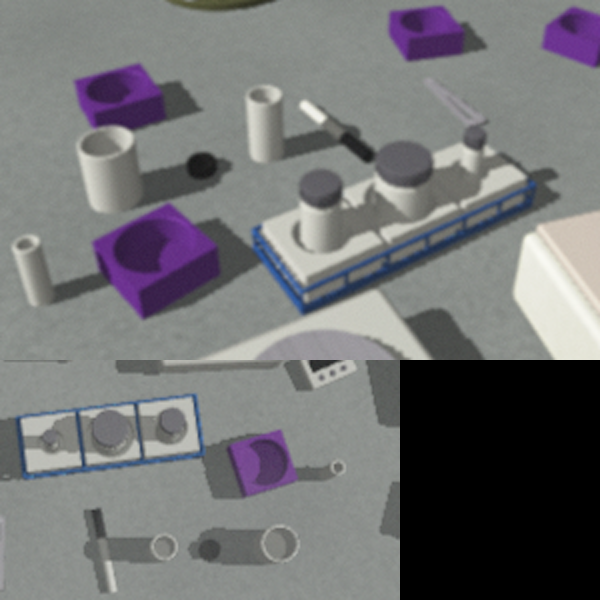

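All three jars are upright in their holes. Cap tops in the scene crop are at (404,160), (321,184) and (475,134), against predictions of (401,156), (319,181) and (473,130) for fully seated jars. The open jars are still standing. Handing in.

```bash
python3 -c "
from workcell import env
print(env.sign_off())"
```

```text
the job is handed in; nothing more can be done
None
```

All three capped jars are in the blue carrier, each in its matching hole, loaded in the order large, medium, small. The job took about 24 s on the robot's clock.

**Seating:** In the last pictures from both cameras the jars stand upright. In the scene camera, their cap tops are within about 2 px of where fully seated jars should be.
- **Medium:** it touched the floor with about 5 N at the expected height.
- **Large and small:** the wrist force showed no clear contact. I let them go within about 0.5 mm of the computed floor height, so for these the pictures and tool height are the evidence.

**Other checks:** The three open jars stand where they were. The gripper had backed clear and was touching nothing at hand-in. The largest wrist force I read was about 6 N, and no check failed.

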